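Open the touch-latch props cupboard

ROBOT

A 6-joint arm with a two-finger parallel gripper is mounted at the origin on the work surface. World frame = base frame: x ahead of the robot, y to its left, z up, the work surface at z = 0. Lengths are in m, angles in rad, forces in N, time in s.
With the tool pointing down it reaches from about 0.35 to 0.975 m from the base axis. Payload 4.9 kg.
Tool frame: the origin (TCP) lies at the very end of the fingers, on their centre line; the grasp point (between the pads) lies 19 mm behind it; z points along the fingers, y is the line along which they close (so a half turn about z gives the same grasp; the last joint's range is limited). The gripper opens to 85 mm and grips with 20 to 120 N. Pads are 22 mm wide; open, the fingers measure 114 mm over their backs; the gripper's body (76 mm by 85 mm) begins 54 mm behind the grasp point. The pads swing forward as they close: fully open they stand 13 mm farther back than shut.
Start: joints at [-1.462, 0.053, 1.613, -0, 1.476, -0.119], TCP at [0.141, -0.609, 0.231] pointing down, gripper open.
Joint ranges: [-3.01, 3.01], [-1.01, 2.22], [0.06, 2.58], [-1.02, 4.17], [0.09, 2.62], [-3.14, 3.14]. Speed limits (rad/s): [2.57, 2.57, 3.14, 3.14, 3.14, 3.14].

INTERFACE

Orientations are given as a rotation vector (axis times angle).
In Python, from station import * gives the robot as it stands.
- The arm moves only by the shell command python3 -m crank 'ROWS' [OPENING] [FORCE]. ROWS is JSON, a list of rows, each an object with "offset": the shift along the tool's x, y, z in m, a list of three; "twist": the turn, a rotation vector about the tool's x, y, z in degrees, a list of three. In form: [{"offset": [x, y, z], "twist": [rx, ry, rz]}, ...]. A call has 1 to 20 rows; each row is the pose to reach, as a shift and turn from the pose commanded when the call began, along the tool's axes at that moment; what a row does not reach only later rows make up. A row lasts 1/8 s, in which the tool goes at most 62.5 mm and 10.7 degrees, less where a joint would pass 70% of its speed; a pose out of reach is approached as far as the arm can. A call with a gripper value outside its range is refused whole. OPENING is the opening, from 0 (shut) to 1 (fully open), set as the call begins (- or left out, the last holds). The fingers move at their own pace and stop on an object; FORCE is the grip in N (left out, the last holds). Time passes only in rows, so rows that repeat a pose let the fingers close. It gives the time, the measured TCP pose, the force, the opening and the grip force at its end, in the units of the state.
- get_obs(): the state, without advancing time (a new reading comes with each control period).
- get_image(name): name is "scene" or "top"; returns the picture (480x640x3 uint8, red, green, blue); there is no depth.
- get_calibration(name): a dict with "intrinsics" (3x3 intrinsics, pixels), "world_from_camera" (4x4, takes a point from camera to world coordinates). Camera axes: x right, y up, looking along -z (the intrinsics and any distortion apply to the point x, -y, -z); pixel columns grow to the right and rows downward; lengths in m; the calibration is good to about 2 mm. A picture is of the moment at which its call begins. get_calibration takes no time and is no camera call.
- finish_job(): hands the job in; it is judged then, once.
Trained networks look in the newest picture that a camera, given by its name, has taken for a name from the list of things; names that differ only in an ending like _2 or _b are one class to them, and where a whole thing is asked for, a point or a joint stands for the part that bears it (a point fixed in the world has none). Each returns a list of dicts, best first, with "confidence" (0 to 1); they miss things now and then, are a little off and sometimes report something else, mostly with a low value. They report only what shows in the picture. A call takes as long as a camera call. They do not tell look-alikes from the thing itself.
- cut_out(query, camera): "region" (480x640 bool, what is visible of it) and "rect" ([centre column, centre row, width, height] in pixels, round what is visible of it).
The state is a dict: "t": time; "q": joint angles; "dq": joint speeds; "effort": joint torques, N m; "tool_pos": TCP position; "tool_rot": TCP orientation; "contact_force": force on the tool from outside, world axes, zero at the start; "wrist_torque": the same for the moment, N m; "opening": finger opening in m; "grip_force": force on a finger pad.
Only numpy, scipy, OpenCV 4.12 (cv2) and the standard library are available. Lean on these libraries where they do the work, as an engineer would, in place of code of your own. Each camera call takes 0.05 s, during which the arm holds its last target. There are 200 camera calls.

TASK

Open the little pine props cupboard without gripping anything: press its handleless door inwards near the free edge until the push catch lets go, and let the spring set it ajar. Then push the door from its inner side with a finger, never pinching it, until it stands wide open, about square to the cupboard front or further, and leave the glass stopper, the pocket watch and the two dice where they are.

Things in the scene. Friction and masses are not known exactly. Their poses are not given: they have to be found in the camera images.
- cupboard: fixed pine cupboard on the table, 140 deep x 180 wide x 160 mm high. Origin: centre of its underside, z up. Its own -x points out of the door side (world -y, within 20 degrees); +y points to the hinge side (nearer the robot), -y to the free-edge side (far). Its boards' front edges lie 70 mm from the origin along -x; the shut door's inner face at 78 mm, outer face at 92 mm
- door (a joint): door angle in rad: about 0 shut, about -0.04 pressed fully in (stop), about 0.48 when the spring has set it ajar, 1.57 square to the front, 1.9 end of travel. Upright hinge with a little friction: it stays where it is left. While the catch holds, only an 8 mm slot shows behind the door, too thin for a finger
- door_hinge (a point): point on the hinge axis at the height of the door's top (160 mm above the table), in the plane of the door's inner face; fixed to the cupboard at 78 mm along its -x and 90 mm along its +y
- door_edge (a point): middle of the top of the door's free edge: 180 mm from the hinge axis along the door, 7 mm out from the inner face's plane; moves with the door. The door is a flat handleless panel 180 wide, 14 mm thick, from 6 to 160 mm above the table
- plunger (a joint): spring plunger of the push catch, inside, 90 mm from the hinge axis, 45 mm above the table; m: 0 latched, -0.0035 at its inner stop, 0.045 sprung out. Pressing the door in about 5 mm near its free edge (4 to 7 N; firm stop at 7 mm) trips it; when the door is let go the plunger pushes it ajar in about 1 s and stays out. It does not catch again
- stopper: cut-glass decanter stopper, 48 mm wide, 58 mm high, standing loose on the cupboard's top near the back on the hinge side. Origin: centre of its underside
- watch: brass pocket watch, 48 mm across, 12 mm thick, lying loose on the table near the cupboard, clear of the door's swing. Origin: centre of its underside
- die_a: ivory-coloured resin die, 20 mm, loose on the table near the cupboard, clear of the door's swing. Origin: centre of its underside
- die_b: second such die, same size, likewise
Not all that is in view belongs to the job. What is meant by the stopper is not purple, and is the smaller of those in its own colour.

How it is judged:
On the way:
1. the catch has let go and its spring has set the door ajar (value of joint plunger above 0.035 m and value of joint door between 0.3 and 1 rad), for 0.1 s.
At the end, for the whole second after the job is handed in: the catch is released (plunger out more than 35 mm), the door stands still at more than 1.35 rad, and stopper, watch and dice are within 20 mm of where they began, the stopper upright (value of joint door above 1.35 rad and velocity of joint door between -0.05 and 0.05 rad/s and value of joint plunger above 0.035 m and distance of each of stopper, watch, die_a, die_b from where it was at the start of the episode below 0.02 m and angle between stopper's own z axis and vertical below 0.2 rad); the robot touches nothing.
It fails at once if the door is pinched: the fingers press on both of its faces at once (more than 3 N each) (contact force between the fingers and door_c0 above 3 N and contact force between the fingers and door_c1 above 3 N).
It fails at once if the stopper, the watch or a die is lifted, knocked over or shifted by more than 20 mm (distance of any of stopper, watch, die_a, die_b from where it was at the start of the episode above 0.02 m or angle between stopper's own z axis and vertical above 0.5 rad).
It also fails if it takes over 53 s, if anything falls off the work surface, if the arm or the gripper's body presses on something with over 40 N, if the wrist force passes 120 N, or if a joint passes its speed limit or range.

## Working session

There is one attempt and no reset: what is moved stays moved. The work goes in short steps, Python scripts to look and compute and a shell command to move; the robot and the scene stay as the last step left them, time stands still between calls to the robot, and variables do not carry over. Pictures are saved under pics/ and viewed, at most 10 in all, crops included, and the job is handed in when it is done.

```bash
mkdir -p pics; python3 - <<'E'
from station import *
import cv2,numpy as np
o=get_obs();print(o['t'],o['tool_pos'],o['tool_rot'])
for n in("scene","top"):
    im=get_image(n);cv2.imwrite(f"pics/{n}0.png",im[:,:,::-1])
    c=get_calibration(n);print(n,np.round(c['intrinsics'],1).tolist(),np.round(c['world_from_camera'],4).tolist())
    for q in("cupboard","door","stopper","watch","die_a"):
        for d in cut_out(q,n)[:4]:print(q,round(d['confidence'],2),np.round(d['rect'],1))
E
```

```text
0.0 [ 0.14106999 -0.60823226  0.2300445 ] [-3.11918266e+00 -3.56725070e-01 -3.14795692e-05]
scene [[591.9, 0.0, 325.6], [0.0, 591.9, 241.3], [0.0, 0.0, 1.0]] [[-0.8594, -0.4051, 0.3119, 0.9291], [0.5112, -0.674, 0.5333, 0.6285], [-0.0058, 0.6178, 0.7863, 1.0152], [0.0, 0.0, 0.0, 1.0]]
cupboard 0.65 [346.5 302.  129.2 144.4]
door 0.66 [326.1 269.6  89.8  80.9]
stopper 0.66 [384.4 279.2  25.6  34. ]
stopper 0.65 [409.6 269.1  22.6  28.7]
stopper 0.61 [428.5 364.1  36.3  42.3]
watch 0.67 [267.8 207.3  23.9  13.5]
watch 0.61 [369.4 405.4  14.6  13.6]
die_a 0.59 [326.1 270.1  90.4  81.3]
die_a 0.57 [369.9 405.6  12.   15.9]
top [[449.0, 0.0, 322.7], [0.0, 449.0, 240.6], [0.0, 0.0, 1.0]] [[-0.0137, 0.996, -0.0887, 0.5417], [-0.9995, -0.0161, -0.0259, 0.0206], [-0.0272, 0.0883, 0.9957, 0.8292], [0.0, 0.0, 0.0, 1.0]]
cupboard 0.57 [263.1 245.6 126.4 132.8]
door 0.6 [309.4 247.9  25.3 121.1]
stopper 0.93 [176.9 293.5  44.5  37.7]
stopper 0.68 [215.8 277.4  34.4  28.4]
stopper 0.34 [261.6 246.1 125.5 132.1]
watch 0.6 [463.2 248.5  27.8  30.2]
die_a 0.65 [239.4 336.2  17.2  15.2]
```

View pics/scene0.png

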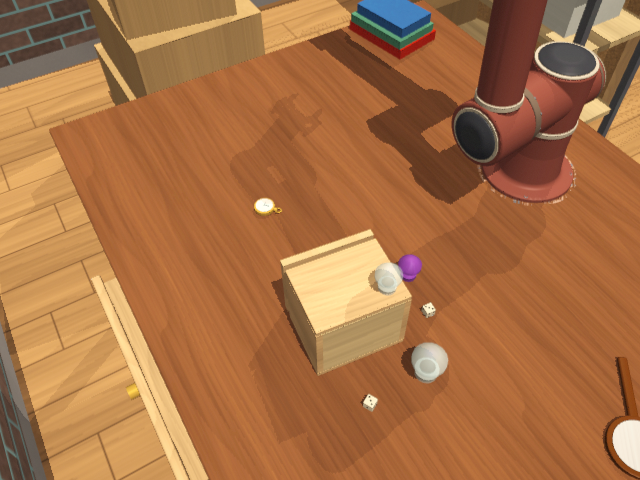

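View pics/top0.png

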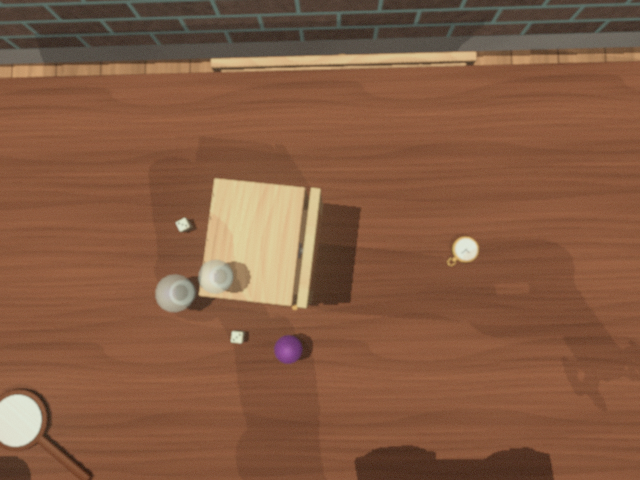

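The top view shows the cupboard at (255,243) with its door strip at (309,248). There are three stopper candidates:
- Small clear glass on the cupboard's top: top (216,277), scene (388,279).
- Large clear glass on the table: top (176,293), scene (429,362).
- Purple one on the table: top (289,349), scene (409,267).

The small clear one on the cupboard fits the description. Dice are at top (184,225) and (238,337), the watch at (466,249). I'll confirm with a crop and fit the cupboard pose.

```bash
cat > h.py <<'E'
from station import *
import numpy as np,cv2
from scipy.spatial.transform import Rotation as R
def proj(n,P):
    c=get_calibration(n);T=np.linalg.inv(c['world_from_camera']);K=np.array(c['intrinsics'])
    p=np.atleast_2d(P)@T[:3,:3].T+T[:3,3];p=p*[1,-1,-1];u=p@K.T;return u[:,:2]/u[:,2:]
def ray(n,uv,z):
    c=get_calibration(n);W=np.array(c['world_from_camera']);K=np.array(c['intrinsics'])
    d=np.linalg.inv(K)@[uv[0],uv[1],1];d=W[:3,:3]@(d*[1,-1,-1]);return W[:3,3]+d*(z-W[2,3])/d[2]
def cup(p,x):  # cupboard frame pts -> world; p=x,y,yaw
    x=np.atleast_2d(x);return R.from_euler('z',p[2]).apply(x)+[p[0],p[1],0]
E
python3 - <<'E'
from h import *
from scipy.optimize import least_squares
A=np.array([[70,-90],[-70,-90],[-70,90],[70,90],[-78,-90],[-92,-90],[-92,90],[-78,90]])/1e3
A=np.c_[A,np.full(8,.16)]
ut=np.array([[215,179],[304,187],[294,305],[200,296],[312,188],[321,189],[309,307],[297,306]])
us=np.array([[318,329],[410,296],[282,262],[372,233]]);As=A[[0,3,5,6]]
f=lambda p:np.r_[(proj('top',cup(p,A))-ut).ravel(),(proj('scene',cup(p,As))-us).ravel()]
s=least_squares(f,[.55,.1,1.57],loss='soft_l1');print(s.x,np.round(f(s.x).reshape(-1,2),1).tolist());np.save('cup.npy',s.x)
p=s.x
print('outer edge',cup(p,[-.092,-.09,.16]),'hinge',cup(p,[-.078,.09,.16]))
for n,uv,z in(('stopper',(216,277),.19),('watch',(466,249),.006),('watch s',(264,207),.006),('dieA',(184,225),.01),('dieB',(238,337),.01),('purple',(289,349),.02)):
    print(n,ray('scene' if ' s' in n else 'top',uv,z).round(3))
o=get_obs();print(R.from_rotvec(o['tool_rot']).as_matrix().round(3))
im=cv2.imread('pics/scene0.png')[220:400,250:470];im=cv2.resize(im,None,fx=3.2,fy=3.2,interpolation=cv2.INTER_CUBIC)
for q in proj('scene',cup(p,A)):cv2.circle(im,tuple(int(v) for v in (q-[250,220])*3.2),3,(0,0,255),-1)
cv2.imwrite('pics/crop.png',im)
E
```

```text
[0.6021613  0.14240743 1.45293302] [[-0.3, -0.9], [1.8, -0.0], [-1.2, 1.3], [-0.3, 0.3], [-0.9, -0.5], [-0.7, -0.6], [-1.4, 0.8], [1.2, 0.8], [-2.4, 2.2], [1.8, -2.6], [-2.2, -3.2], [-2.5, -6.0]]
outer edge [[0.68071856 0.04046256 0.16      ]] hinge [[0.50361364 0.07553174 0.16      ]]
stopper [0.549 0.19  0.19 ]
watch [ 0.596 -0.219  0.006]
watch s [ 0.598 -0.213  0.006]
dieA [0.648 0.299 0.01 ]
dieB [0.442 0.197 0.01 ]
purple [0.422 0.104 0.02 ]
[[ 0.974  0.226 -0.   ]
 [ 0.226 -0.974 -0.   ]
 [-0.     0.    -1.   ]]
```

View pics/crop.png

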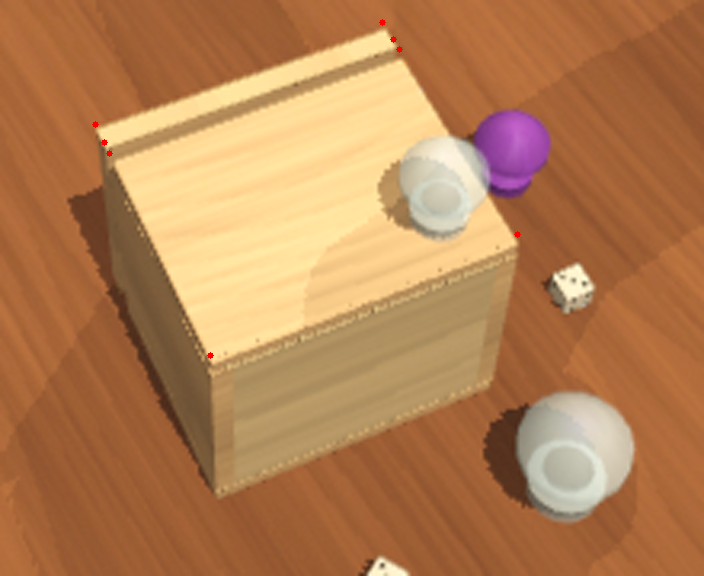

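The crop confirms it: the smaller clear stopper stands on the cupboard's top, and the larger clear one and the purple one are on the table. The fit matches to a few mm. Now I'll move to the front of the door near its free edge, with the fingers shut.

```bash
python3 -m crank '[{"offset":[0.633,-0.445,0],"twist":[0,0,19.8]},{"offset":[0.633,-0.445,0],"twist":[0,0,19.8]},{"offset":[0.633,-0.445,0],"twist":[0,0,19.8]},{"offset":[0.633,-0.445,0],"twist":[0,0,19.8]},{"offset":[0.633,-0.445,0],"twist":[0,0,19.8]},{"offset":[0.633,-0.445,0],"twist":[0,0,19.8]},{"offset":[0.633,-0.445,0],"twist":[0,0,19.8]},{"offset":[0.633,-0.445,0],"twist":[0,0,19.8]},{"offset":[0.633,-0.445,0],"twist":[0,0,19.8]},{"offset":[0.633,-0.445,0],"twist":[0,0,19.8]},{"offset":[0.633,-0.445,0],"twist":[0,0,19.8]},{"offset":[0.633,-0.445,0],"twist":[0,0,19.8]},{"offset":[0.633,-0.445,0],"twist":[0,0,19.8]},{"offset":[0.633,-0.445,0],"twist":[0,0,19.8]},{"offset":[0.633,-0.445,0],"twist":[0,0,19.8]},{"offset":[0.633,-0.445,0.12],"twist":[0,0,19.8]},{"offset":[0.633,-0.445,0.12],"twist":[0,0,19.8]},{"offset":[0.633,-0.445,0.12],"twist":[0,0,19.8]},{"offset":[0.633,-0.445,0.12],"twist":[0,0,19.8]}]' 0 30
python3 - <<'E'
from h import *
o=get_obs();print(o['tool_pos'],R.from_rotvec(o['tool_rot']).as_matrix().round(3))
im=get_image('scene');cv2.imwrite('pics/s1.png',cv2.resize(im[150:350,200:500,::-1],None,fx=2.5,fy=2.5))
E
```

```text
t: 2.98
tool_pos: [0.6583, -0.0336, 0.114]
tool_rot: [3.136, -0.187, 0.005]
contact_force: [-0.5, -0.2, 0.8]
opening: -0.0001
grip_force: 0.0
[ 0.65829503 -0.03355413  0.11400439] [[ 0.993 -0.119  0.003]
 [-0.119 -0.993 -0.001]
 [ 0.003  0.    -1.   ]]
```

View pics/s1.png

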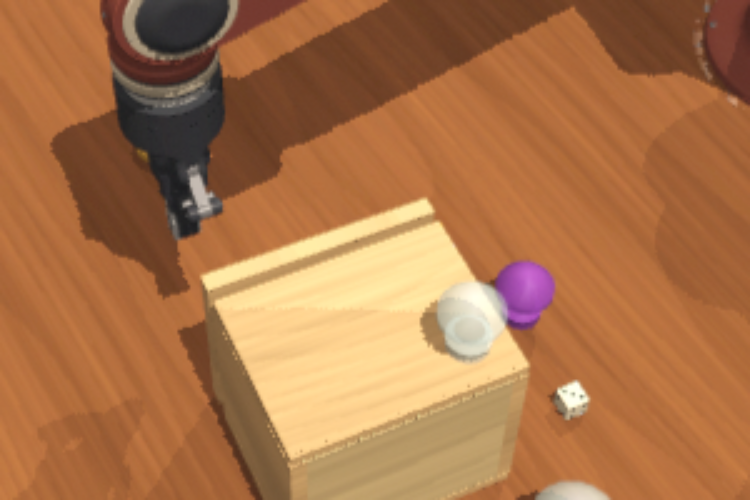

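The fingers hang in front of the door near its free edge, at crop (190,230), and stand clear. Next I approach along tool -y.

```bash
python3 -m crank '[{"offset":[0,-0.025,0],"twist":[0,0,0]},{"offset":[0,-0.045,0],"twist":[0,0,0]},{"offset":[0,-0.052,0],"twist":[0,0,0]},{"offset":[0,-0.055,0],"twist":[0,0,0]},{"offset":[0,-0.057,0],"twist":[0,0,0]},{"offset":[0,-0.057,0],"twist":[0,0,0]}]'
```

```text
t: 3.78
tool_pos: [0.6661, 0.0229, 0.1153]
tool_rot: [3.134, -0.185, 0.008]
contact_force: [-1.0, -4.1, 8.2]
opening: 0.0003
grip_force: 1.7
```

```bash
python3 -m crank '[{"offset":[0,-0.002,0],"twist":[0,0,0]},{"offset":[0,-0.004,0],"twist":[0,0,0]},{"offset":[0,-0.004,0],"twist":[0,0,0]}]'
```

```text
t: 4.15
tool_pos: [0.6667, 0.0263, 0.1153]
tool_rot: [3.133, -0.185, 0.009]
contact_force: [-0.5, -5.2, 7.1]
opening: 0.0001
grip_force: 3.0
```

```bash
python3 -m crank '[{"offset":[0,-0.002,0],"twist":[0,0,0]},{"offset":[0,-0.004,0],"twist":[0,0,0]},{"offset":[0,-0.004,0],"twist":[0,0,0]}]'
```

```text
t: 4.53
tool_pos: [0.6669, 0.0268, 0.1155]
tool_rot: [3.127, -0.186, 0.008]
contact_force: [-3.8, -16.2, 10.6]
opening: 0.0001
grip_force: 7.4
```

The firm stop is reached at 16 N. I back off by about 130 mm and let the spring work.

```bash
python3 -m crank '[{"offset":[0,0.05,0],"twist":[0,0,0]},{"offset":[0,0.10,0],"twist":[0,0,0]},{"offset":[0,0.14,0],"twist":[0,0,0]},{"offset":[0,0.14,0],"twist":[0,0,0]},{"offset":[0,0.14,0],"twist":[0,0,0]},{"offset":[0,0.14,-0.08],"twist":[0,0,0]},{"offset":[0,0.14,-0.1],"twist":[0,0,0]},{"offset":[0,0.14,-0.1],"twist":[0,0,0]},{"offset":[0,0.14,-0.1],"twist":[0,0,0]},{"offset":[0,0.14,-0.1],"twist":[0,0,0]},{"offset":[0,0.14,-0.1],"twist":[0,0,0]},{"offset":[0,0.14,-0.1],"twist":[0,0,0]},{"offset":[0,0.14,-0.1],"twist":[0,0,0]}]'
python3 - <<'E'
from h import *
for n in('scene','top'):
    im=get_image(n);cv2.imwrite(f'pics/{n}2.png',im[:,:,::-1])
p=np.load('cup.npy');H=np.array([-.078,.09,0])
for a in(.4,.48,.55):
    d=np.array([-np.sin(a),-np.cos(a),0]);n=np.array([-np.cos(a),np.sin(a),0])
    q=cup(p,H+.18*d+.007*n+[0,0,.16]);print(a,q.round(3),proj('scene',q).round(),proj('top',q).round())
E
```

```text
t: 6.15
tool_pos: [0.6484, -0.1069, 0.211]
tool_rot: [-3.136, 0.185, 0.001]
contact_force: [0.8, 0.8, 0.5]
opening: 0.0001
grip_force: 0.0
0.4 [[ 0.657 -0.02   0.16 ]] [[276. 231.]] [[360. 203.]]
0.48 [[ 0.648 -0.032  0.16 ]] [[277. 225.]] [[368. 209.]]
0.55 [[ 0.641 -0.041  0.16 ]] [[278. 220.]] [[375. 214.]]
```

View pics/scene2.png

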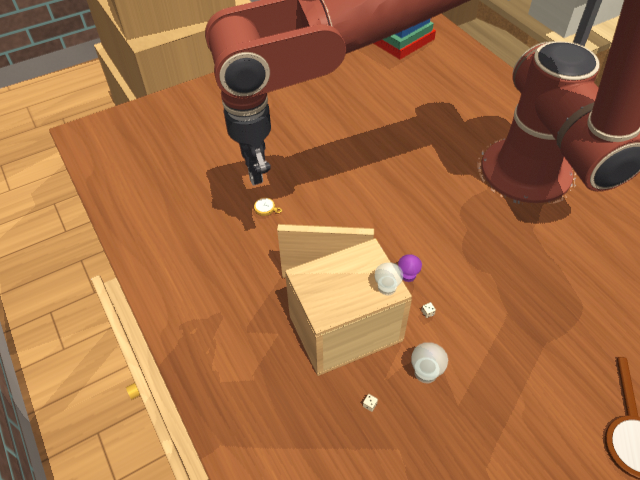

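The door stands ajar at about 0.47 rad, with its edge top at scene (280,227). Now I lower the finger into the gap behind it.

```bash
python3 -m crank '[{"offset":[-0.006,-0.06,0],"twist":[0,0,0]},{"offset":[-0.006,-0.11,0],"twist":[0,0,0]},{"offset":[-0.006,-0.132,0],"twist":[0,0,0]},{"offset":[-0.006,-0.132,0],"twist":[0,0,0]},{"offset":[-0.006,-0.132,0],"twist":[0,0,0]},{"offset":[-0.006,-0.132,0.03],"twist":[0,0,0]},{"offset":[-0.006,-0.132,0.06],"twist":[0,0,0]},{"offset":[-0.006,-0.132,0.09],"twist":[0,0,0]},{"offset":[-0.006,-0.132,0.1],"twist":[0,0,0]},{"offset":[-0.006,-0.132,0.1],"twist":[0,0,0]},{"offset":[-0.006,-0.132,0.1],"twist":[0,0,0]}]'
python3 - <<'E'
from h import *
im=get_image('scene');cv2.imwrite('pics/s3.png',cv2.resize(im[150:350,200:500,::-1],None,fx=2.5,fy=2.5))
E
```

```text
t: 7.62
tool_pos: [0.6592, 0.0244, 0.1132]
tool_rot: [3.136, -0.186, 0.005]
contact_force: [0.5, -0.3, -0.1]
opening: 0.0003
grip_force: 0.0
```

View pics/s3.png

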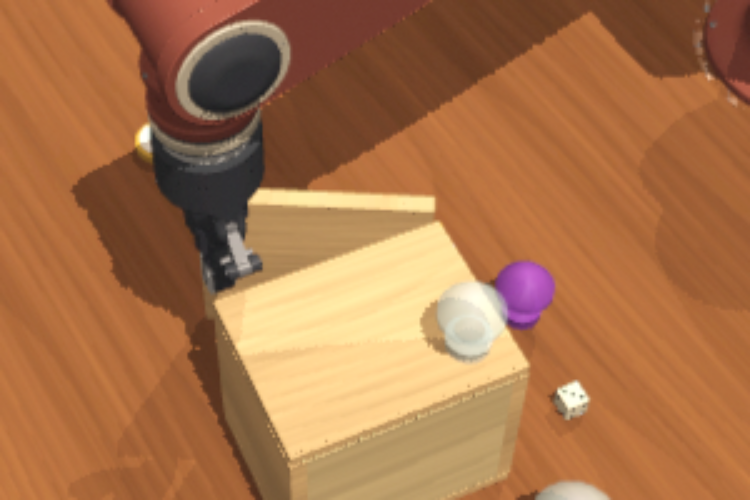

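The finger at crop (220,270) is behind the door, in the gap, with no contact. Now I push along the arc.

```bash
python3 -m crank '[{"offset":[-0.015,0.018,0],"twist":[0,0,0]},{"offset":[-0.03,0.035,0],"twist":[0,0,0]},{"offset":[-0.043,0.053,0],"twist":[0,0,0]},{"offset":[-0.056,0.07,0],"twist":[0,0,0]},{"offset":[-0.074,0.085,0],"twist":[0,0,0]},{"offset":[-0.093,0.097,0],"twist":[0,0,0]},{"offset":[-0.111,0.105,0],"twist":[0,0,0]},{"offset":[-0.13,0.11,0],"twist":[0,0,0]},{"offset":[-0.145,0.112,0],"twist":[0,0,0]},{"offset":[-0.159,0.113,0],"twist":[0,0,0]},{"offset":[-0.167,0.113,0],"twist":[0,0,0]},{"offset":[-0.173,0.113,0],"twist":[0,0,0]},{"offset":[-0.173,0.113,0],"twist":[0,0,0]},{"offset":[-0.173,0.113,0],"twist":[0,0,0]},{"offset":[-0.173,0.113,0],"twist":[0,0,0]}]'
```

```text
t: 9.55
tool_pos: [0.4732, -0.067, 0.1113]
tool_rot: [3.136, -0.185, -0.0]
contact_force: [0.7, 0.5, 0.7]
opening: 0.0002
grip_force: 0.0
```

```bash
python3 -m crank '[{"offset":[0.03,0,0],"twist":[0,0,0]},{"offset":[0.05,0.01,0],"twist":[0,0,0]},{"offset":[0.05,0.01,-0.05],"twist":[0,0,0]},{"offset":[0.05,0.05,-0.11],"twist":[0,0,0]},{"offset":[0.05,0.1,-0.15],"twist":[0,0,0]},{"offset":[0.05,0.16,-0.15],"twist":[0,0,0]},{"offset":[0.05,0.2,-0.15],"twist":[0,0,0]},{"offset":[0.05,0.2,-0.15],"twist":[0,0,0]},{"offset":[0.05,0.2,-0.15],"twist":[0,0,0]},{"offset":[0.05,0.2,-0.15],"twist":[0,0,0]}]'
python3 - <<'E'
from h import *
p=np.load('cup.npy');H=np.array([-.078,.09,0])
for n in('scene','top'):
    im=np.ascontiguousarray(get_image(n)[:,:,::-1])
    for a,c in((1.35,(0,0,255)),(1.57,(0,255,0)),(1.75,(255,0,0))):
        d=np.array([-np.sin(a),-np.cos(a),0]);m=np.array([-np.cos(a),np.sin(a),0])
        q=proj(n,cup(p,H+.18*d+.007*m+[0,0,.16]))[0];cv2.circle(im,tuple(int(v) for v in q),2,c,-1)
    cv2.imwrite(f'pics/{n}4.png',im)
    for k in('watch','stopper','die_a'):print(n,k,[np.round(d['rect'][:2],0).tolist() for d in cut_out(k,n)[:4]])
E
```

```text
t: 10.8
tool_pos: [0.4994, -0.2703, 0.2611]
tool_rot: [-3.136, 0.182, 0.0]
contact_force: [-0.2, -0.1, -0.5]
opening: -0.0001
grip_force: 0.0
scene watch [[267.0, 207.0]]
scene stopper [[410.0, 270.0], [429.0, 363.0], [388.0, 278.0]]
scene die_a [[370.0, 405.0], [429.0, 311.0]]
top watch [[463.0, 247.0]]
top stopper [[289.0, 350.0], [214.0, 276.0], [177.0, 294.0]]
top die_a [[354.0, 330.0], [185.0, 226.0]]
```

View pics/scene4.png

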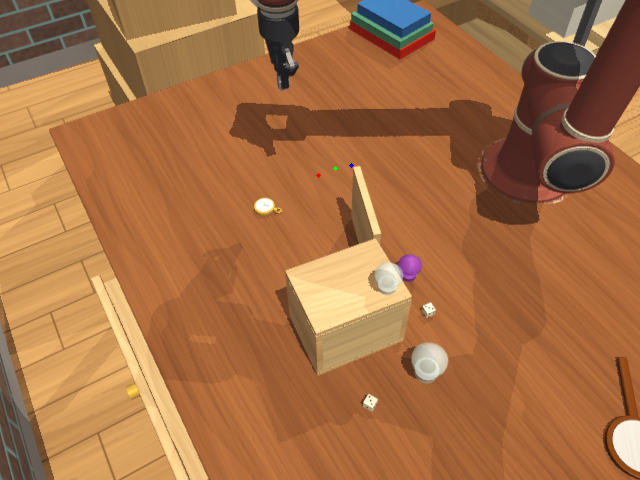

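View pics/top4.png

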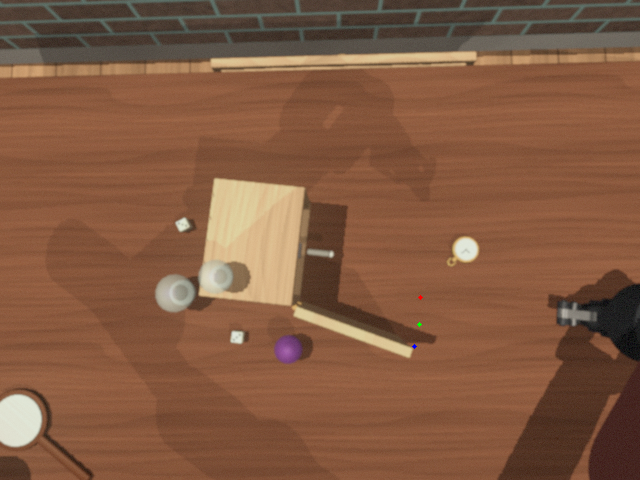

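The door stands at about 1.8 rad, with its edge top at top (411,352), past the blue 1.75 mark. The plunger is out at (320,253). The stopper, watch and dice are where they began, and the robot is clear of everything.

```bash
python3 -c "
from station import *
print(finish_job())"
```

```text
the job is handed in; nothing more can be done
None
```

The push catch was pressed and let go, the door was pushed from its inner side to about 1.8 rad, and the job was handed in at about 11 s with the stopper, watch and dice undisturbed in the last pictures; the hand-in gave no verdict.

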